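# Tip the dried tube racks back onto their bases

## Robot

A 7-joint arm with a two-finger parallel gripper is mounted at the origin on the work surface. World frame = base frame: x ahead of the robot, y to its left, z up, the work surface at z = 0. Lengths are in mm, angles in rad, forces in N, time in s.
With the tool pointing down it reaches from about 400 to 875 mm from the base axis. Payload 19.3 kg.
Tool frame: the origin (TCP) lies at the very end of the fingers, on their centre line; the grasp point (between the pads) lies 19 mm behind it (grip_point_offset is the z of the grasp point in the tool frame, in mm); z points along the fingers, y is the line along which they close (so a half turn about z gives the same grasp; the last joint's range is limited). The gripper opens to 85 mm and grips with 20 to 120 N. Pads are 22 mm wide; open, the fingers measure 114 mm over their backs; the gripper's body (76 mm by 85 mm) begins 54 mm behind the grasp point. The pads swing forward as they close: fully open they stand 13 mm farther back than shut.
Start: joints at [-1.37, 0.521, -0.036, 1.599, 0.021, 1.021, -0.113], TCP at [167.208, 602.209, 231.291] pointing down, gripper open.
Joint ranges: [-2.91, 2.91], [-0.3, 2.13], [-1.5, 1.42], [0.17, 2.43], [-1.26, 4.41], [0.16, 1.93], [-2.52, 2.52]. Speed limits (rad/s): [1.89, 1.89, 2.39, 2.39, 3.01, 3.01, 3.01].

## Interface

Orientations are given as a 3x3 rotation matrix whose columns are the frame's x, y, z axes.
In Python, from workcell import movep, movel, goto_joints, open_gripper, clamp, wait, inverse_kinematics, read_state, camera, PlanningError, finish_job, grip_point_offset gives the robot as it stands. Calls block until the motion is done:
- movep(position, orientation): joint-space move of the TCP to a pose.
- movel(position, frame=None, max_speed=150, guard=None): straight line of the TCP; frame=None keeps the orientation; max_speed is the mean speed in mm/s. With guard (N) it stops when the force on the tool has changed by that much, and returns True; else False.
- goto_joints(angles): joint-space move.
- open_gripper() and clamp(): open the fingers fully, or close them until they stop; the grip force is fixed at half the most.
- wait(seconds).
- inverse_kinematics(position, orientation): joint angles nearest the present ones, or None.
- read_state(): the state.
- camera(name): name is "scene" or "top"; returns a dict with "image" (420x560x3 uint8, blue, green, red), "range_z" (420x560 float32, mm along the optical axis (not along the pixel's ray), 0 where there is no reading), "fx", "fy", "cx", "cy" (pixels), "dist_coeffs" ([k1, k2, p1, p2, k3] as OpenCV has them; the pictures are not rectified), "cam_to_world" (4x4, takes a point from camera to world coordinates). Camera axes: x right, y up, looking along -z (the intrinsics and any distortion apply to the point x, -y, -z); pixel columns grow to the right and rows downward; lengths in mm; the calibration is good to about 2 mm. A picture is of the moment at which its call begins.
A pose or a line that the arm cannot do raises PlanningError and nothing moves.
- finish_job(): hands the job in; it is judged then, once.
The state is a dict: "time": time; "qpos": joint angles; "qvel": joint speeds; "joint_efforts": joint torques, N m; "eef_pos": TCP position; "tool_rot": TCP orientation; "ft_force": force on the tool from outside, world axes, zero at the start; "torque": the same for the moment, N m; "finger_gap": finger opening in mm; "gripper_force": force on a finger pad.
Only numpy, scipy, OpenCV 4.12 (cv2) and the standard library are available. Lean on these libraries where they do the work, as an engineer would, in place of code of your own. Each camera call takes 0.05 s, during which the arm holds its last target. There are 200 camera calls.

## Task

The two empty white tube racks were left standing on their sides to dry. Push each one over with the fingers, where it stands, so that it lies on its plain base with its holes facing straight up. Only push: do not pick up or carry the racks or drag them about, and leave the filled rack, bottle, beaker and sponge undisturbed.

Things in the scene. Friction and masses are not known exactly. Their poses are not given: they have to be found in the camera images.
- rack_large: the larger open-frame tube rack of white plastic, empty, about 300 g. Starts on one long side: 160 mm long, 100 mm high, 50 mm thick. One large upright face is the plate with dark round holes, the other the plain base. Origin: centre of the underside as it starts. x points out of the hole face (at x = +25 mm; base face at -25 mm), y along the length, z up at the start; on its base, x points up
- rack_small: the smaller open-frame tube rack of white plastic, empty, about 180 g. Starts on one long side: 110 mm long, 80 mm high, 45 mm thick. One large upright face is the plate with dark round holes, the other the plain base. Origin: centre of the underside as it starts. x points out of the hole face (at x = +22.5 mm; base face at -22.5 mm), y along the length, z up at the start; on its base, x points up
- rack_large_mid (a point): the middle of the large rack's volume (50 mm above the bench at the start, 25 mm once on its base). A thin inner shelf lies close to the base, far from the hole plate. Pushed high on the hole face, the rack pivots on the lower edge of its base face without sliding much, needs a push below its own weight, and falls over by itself once leaned about 30 degrees
- rack_small_mid (a point): the middle of the small rack's volume (40 mm above the bench at the start, 22.5 mm once on its base). A thin inner shelf lies close to the base, far from the hole plate. Pushed high on the hole face, the rack pivots on the lower edge of its base face without sliding much, needs a push below its own weight, and falls over by itself once leaned about 30 degrees
- filled_rack: bystander: white rack 110 x 80 x 45 mm already on its base, with grey-capped tubes, 70 mm high in all; origin at the centre of its underside, z up
- reagent_bottle: bystander: clear glass bottle, 60 mm across, 110 mm high; origin at the centre of its underside, z up
- beaker: bystander: open glass beaker, 70 mm across, 85 mm high; origin at the centre of its underside, z up
- sponge: bystander: yellow sponge block 110 x 70 x 35 mm; origin at the centre of its underside, z up
Things that resemble listed ones, but are neither listed nor needed, are in the scene too. What is shaped like the rack_small but pink or red is not meant.

How it is judged (in metres and radians):
At the end, for the whole second after the job is handed in: Both empty racks rest on their base plates on the bench, hole plate up (within 0.08 rad of straight up), middle lower than 35 mm, at rest, with the middle no more than 140 mm from where it was at the start (tipping alone takes about 80 mm) (angle between each of rack_large, rack_small's own x axis and vertical below 0.08 rad and height (world z) of each of rack_large_mid, rack_small_mid below 0.035 m and distance of each of rack_large_mid, rack_small_mid from where it was at the start of the episode below 0.14 m and linear speed of each of rack_large, rack_small below 0.02 m/s); the robot touches nothing.
It fails at once if an empty rack is lifted (its middle rises above 75 mm; tipping needs at most 56 mm) (height (world z) of any of rack_large_mid, rack_small_mid above 0.075 m).
It fails at once if an empty rack is carried or dragged away (its middle gets more than 160 mm from its start) (distance of any of rack_large_mid, rack_small_mid from where it was at the start of the episode above 0.16 m).
It fails at once if a bystander is shifted by more than 20 mm or tipped by more than 0.3 rad (distance of any of filled_rack, reagent_bottle, beaker, sponge from where it was at the start of the episode above 0.02 m or angle between any of filled_rack, reagent_bottle, beaker, sponge's own z axis and vertical above 0.3 rad).
It also fails if it takes over 48 s, if anything falls off the work surface, if the arm or the gripper's body presses on something with over 40 N, if the wrist force passes 120 N, or if a joint passes its speed limit or range.

## Working session

There is one attempt and no reset: what is moved stays moved. The work goes in short steps, each a Python script; the robot and the scene stay as the last script left them, time stands still between calls to the robot, and variables do not carry over. Pictures are saved under pics/ and viewed, at most 10 in all, crops included, and the job is handed in when it is done.

```bash
mkdir -p pics; ls
cat > h.py <<'E'
import numpy as np, cv2
from workcell import *
def xyz(c):
    h,w=c["range_z"].shape
    u,v=np.meshgrid(np.arange(w),np.arange(h))
    K=np.array([[c["fx"],0,c["cx"]],[0,c["fy"],c["cy"]],[0,0,1.]])
    p=cv2.undistortPoints(np.stack([u,v],-1).reshape(-1,1,2).astype(np.float64),K,np.array(c["dist_coeffs"],float)).reshape(h,w,2)
    z=c["range_z"].astype(float)
    P=np.stack([p[...,0]*z,-p[...,1]*z,-z,np.ones_like(z)],-1)
    W=(P@np.array(c["cam_to_world"]).T)[...,:3]
    W[z==0]=np.nan
    return W
E
python3 - <<'E'
from h import *
import pickle
for n in("scene","top"):
    c=camera(n); pickle.dump(c,open(n+".pkl","wb")); cv2.imwrite(f"pics/{n}0.png",c["image"]); print(np.round(c["cam_to_world"],2))
s=read_state(); print(s["time"],s["tool_rot"])
E
```

```text
pics
[[-2.50000e-01 -8.30000e-01  5.00000e-01  1.39201e+03]
 [ 9.70000e-01 -2.10000e-01  1.40000e-01  2.07640e+02]
 [-1.00000e-02  5.20000e-01  8.50000e-01  1.41101e+03]
 [ 0.00000e+00  0.00000e+00  0.00000e+00  1.00000e+00]]
[[-2.00000e-02  9.90000e-01 -1.40000e-01  4.28620e+02]
 [-1.00000e+00 -2.00000e-02 -2.00000e-02 -8.46000e+00]
 [-2.00000e-02  1.40000e-01  9.90000e-01  1.41018e+03]
 [ 0.00000e+00  0.00000e+00  0.00000e+00  1.00000e+00]]
0.1 [[-9.63562718e-01  2.67482432e-01 -1.90856841e-04]
 [ 2.67482494e-01  9.63562290e-01 -9.09989602e-04]
 [-5.95037775e-05 -9.27882918e-04 -9.99999568e-01]]
```

View pics/scene0.png

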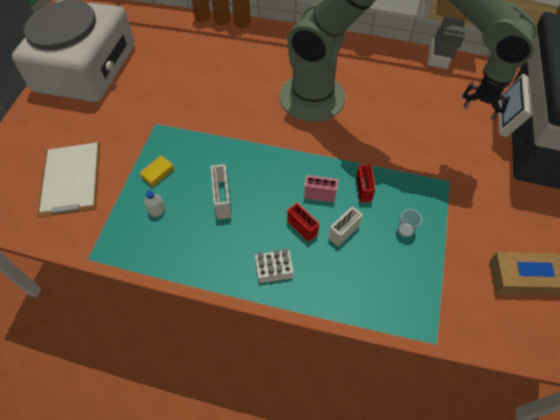

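View pics/top0.png

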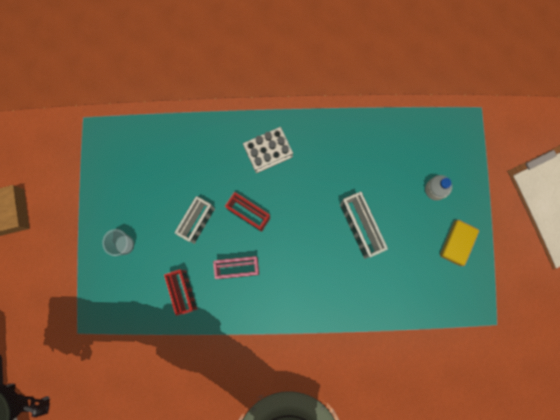

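Candidates, by top-view pixel: the large white rack is at (364,225) and the small white one at (194,219). The look-alikes are red (248,210), red (180,292) and pink (236,267), and the filled rack is at (268,149). I choose the two white ones and check them in a crop, including where their hole faces are.

Run:
```python
from h import *
import pickle
t=pickle.load(open("top.pkl","rb")); s=pickle.load(open("scene.pkl","rb"))
def cr(c,u,v,r=36): return cv2.resize(c["image"][v-r:v+r,u-r:u+r],(390,290+0),interpolation=cv2.INTER_CUBIC)
def cr(c,u,v): return cv2.resize(c["image"][v-30:v+30,u-40:u+40],(400,300),interpolation=cv2.INTER_CUBIC)
cv2.imwrite("pics/crop.png",np.vstack([np.hstack([cr(t,364,225),cr(t,194,219)]),np.hstack([cr(s,221,192),cr(s,345,227)])]))
for n,c in(("top",t),("scene",s)):
    W=xyz(c); im=c["image"].astype(int)
    print(n)
    pts={"top":dict(large=(364,225,45),small=(194,219,26),filled=(268,149,26),bottle=(440,187,18),beaker=(118,242,18),sponge=(460,242,25),red1=(248,210,26),red2=(180,292,26),pink=(236,267,26)),
    "scene":dict(large=(221,192,35),small=(345,227,22))}[n]
    for k,(u,v,r) in pts.items():
        w=W[v-r:v+r,u-r:u+r]; i=im[v-r:v+r,u-r:u+r]
        m=(w[...,2]>12)
        if k in("large","small"): m=(w[...,2]>(85 if k=="large" else 66))&(i.min(-1)>90)
        P=w[m]
        if k in("large","small","red1","red2","pink"):
            if k[0] in"rp": P=P[P[:,2]>np.nanmax(P[:,2])-15]
        if len(P)<5: print(k,len(P));continue
        (cx,cy),(a,b),ang=cv2.minAreaRect(P[:,:2].astype(np.float32))
        print(k,len(P),np.round([cx,cy,a,b,ang],1),"z",np.round(np.percentile(P[:,2],[5,50,95])))
```

```text
top
large 544 [ 568.1 -205.3  160.8   52.5   23.4] z [ 88.  98. 103.]
small 377 [593.7 235.2  47.6 111.   58.7] z [69. 78. 85.]
filled 1205 [784.4  38.1  81.3 109.5  23.5] z [41. 48. 72.]
bottle 503 [ 667.  -417.5   57.7   57.6   60.4] z [ 22.  76. 112.]
beaker 512 [535.3 440.4  67.2  68.8  64.1] z [17. 59. 87.]
sponge 1089 [ 518.6 -473.5   73.1  111.4   65.3] z [23. 35. 40.]
red1 287 [612.   93.2 110.6  45.5  55.5] z [74. 79. 84.]
red2 307 [404.4 273.9 111.7  48.2  18.3] z [74. 79. 84.]
pink 291 [465.2 125.3  45.8 111.2   4.9] z [73. 79. 84.]
scene
large 264 [ 569.1 -203.   165.5   50.8   22.5] z [ 88.  97. 104.]
small 255 [596.9 235.5  47.5 115.1  58.9] z [68. 77. 83.]
```

View pics/crop.png

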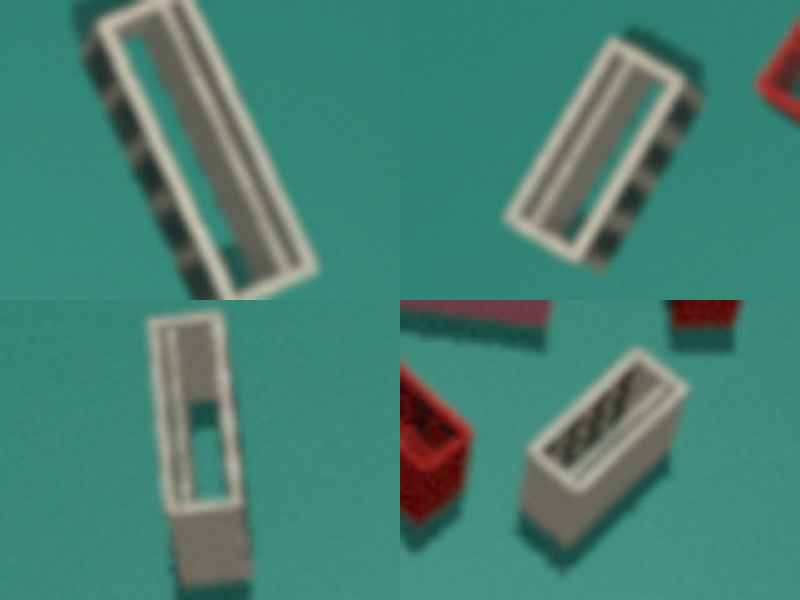

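Top crops: the large rack's hole plate is its left (+y) face, with the shelf near the right. The small rack's hole plate is its right (-y) face, with the shelf near the left. The scene crops agree, so I push the large one toward -y and the small one toward +y, small one first.

```bash
cat > push.py <<'E'
from h import *
def push(c,n,half,z,travel):
    n=np.array([*n,0.]);n/=np.linalg.norm(n); c=np.array([*c,0.])
    cont=c-(half+11)*n+[0,0,z]
    pre=cont-18*n; up=pre+[0,0,150]
    best=None
    for sg in(1,-1):
        y=sg*np.array([-n[1],n[0],0]); zt=np.array([0,0,-1.]); R=np.stack([np.cross(y,zt),y,zt],1)
        q=inverse_kinematics(list(up),R)
        if q is not None:
            d=np.abs(np.array(q)-read_state()["qpos"]).max()
            if best is None or d<best[0]: best=(d,R)
    R=best[1]
    movep(list(up),R)
    print("down",movel(list(pre),max_speed=120,guard=15))
    print("push",movel(list(cont+travel*n),max_speed=35,guard=20), read_state()["eef_pos"])
    wait(0.6)
    movel(list(cont+(travel-15)*n),max_speed=80); movel(list(cont+(travel-15)*n+[0,0,150]),max_speed=150)
    print(read_state()["time"])
E
python3 - <<'E'
from push import *
clamp()
push((595,235.3),(.52,.854),22.5,65,44)
c=camera("top");cv2.imwrite("pics/t1.png",c["image"])
E
```

```text
down False
push False [600.41326143 244.11844567  65.00850636]
8.3417
```

View pics/t1.png

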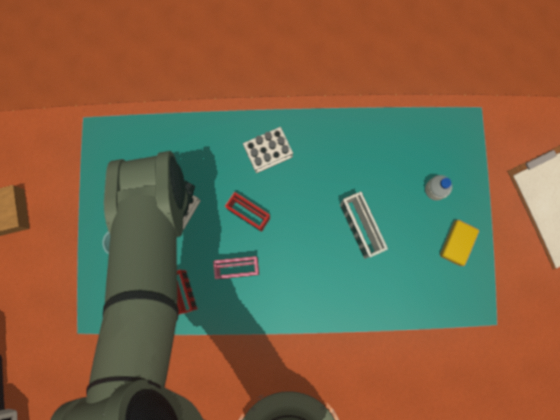

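The arm hides the small rack (about (190,205)), and nothing else has moved. I'll tip the large one and then check both.

Run:
```python
from push import *
push((568.3,-204.5),(.394,-.919),25,85,60)
movep([420,0,300],read_state()["tool_rot"])
for n,k in(("top","t2"),("scene","s2")):
    c=camera(n);cv2.imwrite(f"pics/{k}.png",c["image"])
    W=xyz(c);i=c["image"].astype(int)
    m=(i.min(-1)>90)&(W[...,2]>25)&(W[...,2]<65)
    for nm,x,y,a in(("large",598,-274,90),("small",625,284,68),("filled",784,38,70)):
        P=W[m&(np.hypot(W[...,0]-x,W[...,1]-y)<a)]
        r=cv2.minAreaRect(P[:,:2].astype(np.float32)); print(nm,len(P),np.round([*r[0],*r[1],r[2],*np.percentile(P[:,2],[5,50,95])],1))
        A=np.c_[P[:,:2]-P[:,:2].mean(0),np.ones(len(P))];print(" tilt",np.linalg.lstsq(A,P[:,2],rcond=None)[0][:2])
print(read_state()["time"])
```

```text
down False
push False [ 577.73658817 -226.48692074   85.01476774]
15.7
large 1575 [ 597.9 -275.7  159.5  102.    22.9   45.7   50.6   55.2]
 tilt [-0.0031936  -0.00279209]
small 955 [626.4 290.4  81.8 110.9  59.2  41.   45.9  50.7]
 tilt [-0.00693055 -0.00052421]
filled 708 [784.7  38.7  82.4 108.6  22.7  40.7  45.8  53.4]
 tilt [ 0.00109915 -0.00208441]
large 900 [ 598.5 -274.2  166.9  101.    22.6   37.    49.5   55. ]
 tilt [-0.03278497 -0.01179837]
small 655 [630.  291.9  83.4 114.6  58.3  37.   44.6  50.1]
 tilt [-0.02119399  0.01868177]
filled 501 [784.9  40.8  86.6 110.3  23.3  39.8  45.1  62.8]
 tilt [-0.03333955 -0.00946907]
17.0167
```

View pics/t2.png

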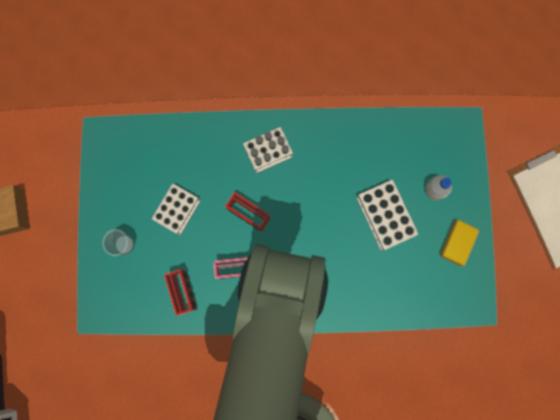

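View pics/s2.png

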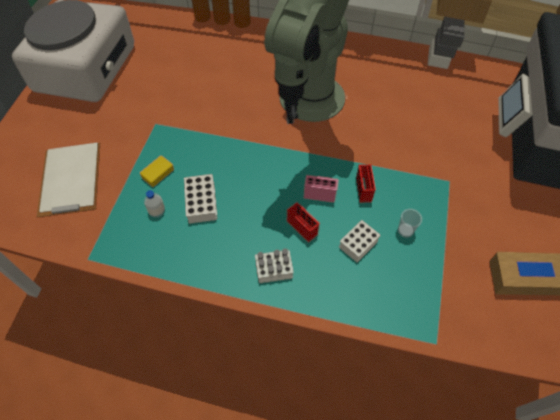

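Both racks lie flat with holes up (top view: large (388,214), small (176,208)), displaced about 77 mm and 64 mm. The bystanders are unmoved and the arm is clear.

```bash
python3 -c "from workcell import *; print(finish_job())"
```

```text
the job is handed in; nothing more can be done
None
```

Both empty racks were pushed over where they stood and now lie on their bases with the holes facing up; the filled rack, bottle, beaker and sponge show no movement in the final images, and the job is handed in.

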